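# Take the blue nozzle off the handpiece care unit

## Task

Turn the turret of the handpiece care unit by its square black knob until the blue nozzle points straight to the front, over the black mark on the unit, and leave it at rest there for a moment. Then unscrew the blue nozzle (about 80 degrees anticlockwise, seen from its tip), draw it out along its own slanting axis and stand it gently upright on its foot in the empty half of the steel tray. Do not drop it, and leave the bottle, the clear box and the spare handpiece where they are.

Things in the scene. Friction and masses are not known exactly. Their poses are not given: they have to be found in the camera images.
- unit: White handpiece care unit fixed on the table, a box 250 (x) x 250 (y) x 54 mm high with a round grey deck on it whose top is 60 mm above the table. Origin: on the table under the turret's axis, z up. Its -x axis is the unit's front, roughly towards the robot, marked by a black stripe on the deck.
- front_mark (a point): Point on the unit's front edge, 60 mm above the table and 125 mm in front of the turret's axis; same axes as the unit. The blue nozzle is forward when it lies in the vertical plane of the turret's axis and this point.
- knob_center (a point): Centre of the turret's square black knob, on the turret's vertical axis, 170 mm above the table; turns with the turret. Knob 34 x 34 mm, from 150 to 190 mm above the table, sides parallel to this point's x and y axes. This point's -x axis points to the blue nozzle's place. Near the knob's height nothing stands within 60 mm of the axis.
- nozzle_center (a point): Middle of the loose blue nozzle's axis, 37 mm above its foot; z axis from foot to tip; 74 mm long, 70 to 120 g. Steel foot 22 mm across up to 18 mm, with two side pins (36 mm over their ends, along x, 5 mm up); blue flange 45 mm across from 18 to 22 mm; round aluminium grip 26 mm across from 22 to 62 mm; blue tip tapering to 10 mm at 74 mm.
- socket_mouth (a point): Centre of the mouth of the blue nozzle's socket, 18 mm above where the foot rests; axes as knob_center. The nozzle leans outward about 30 degrees from vertical. It starts screwed home: turned 75 to 85 degrees anticlockwise seen from its tip (positive about its z; stop at about 92) it climbs some 4 mm; only then it draws out along its z axis, free after 20 mm more.
- tray: Steel tray fixed on an orange mat (mat 300 x 300 mm, 2 mm thick). Tray 150 (x) x 230 mm (y) outside, walls 3 mm thick with rims 24 mm above the table. Origin on the table under the tray's centre, z up. A low rib across the tray (18 mm above the table, 12 mm to the +y side of the centre) parts the half with instruments (+y) from the empty half (-y).
- tray_space (a point): Centre of the empty half of the tray, on its inner floor, 5 mm above the table; the clear floor here is 144 mm (x) by 120 mm (y). Same axes as the tray.
- bottle: Bystander: upright bottle, 56 mm across, 140 mm tall; origin at the centre of its base.
- bur_box: Bystander: clear box with green inserts, 50 x 75 x 24 mm, on the mat beyond the tray; origin at the centre of its underside.
- handpiece: Bystander: spare metal handpiece, 120 mm long, 18 mm thick, lying along its y axis on the mat beyond the tray; origin under its middle.
- turret: Turret on the unit, 188 mm across, with four slanting nozzles 90 degrees apart (blue, green, red, yellow; only blue comes off). Origin on its vertical axis, 60 mm above the table; axes as knob_center. It turns more than a whole turn either way, needs about 0.25 N m and stays where it is left. Nozzle tips stand 101 to 113 mm from the axis, up to 160 mm above the table.
Mind the look-alikes: they are no part of the job. Leave any yellow look-alike of the part that bears nozzle_center alone.

How it is judged:
By the outcome, as a careful person would: the job done as asked, in the order asked, and still so for the second after the job is handed in, with the robot touching nothing.
It also fails if it takes over 69 s, if anything falls off the work surface, if the arm or the gripper's body presses on something with over 40 N, if the wrist force passes 120 N, or if a joint passes its speed limit or range.

## Robot

A 6-joint arm with a two-finger parallel gripper is mounted at the origin on the work surface. World frame = base frame: x ahead of the robot, y to its left, z up, the work surface at z = 0. Lengths are in m, angles in rad, forces in N, time in s.
With the tool pointing down it reaches from about 0.35 to 0.85 m from the base axis. Payload 8.1 kg.
Tool frame: the origin (TCP) lies at the centre of the arm's flange, where the gripper is bolted on; the fingertips stand 186 mm ahead of it and the grasp point (between the pads) lies 167 mm ahead of it; z points along the fingers, y is the line along which they close (so a half turn about z gives the same grasp; the last joint's range is limited). The gripper opens to 93 mm and grips with 3 to 60 N. Pads are 15 mm wide; open, the fingers measure 128 mm over their backs; the gripper's body (75 mm by 188 mm) begins 65 mm behind the grasp point.
Start: joints at [-1.36, 0.13, 1.488, -0, 1.523, -0.085], TCP at [0.175, -0.574, 0.405] pointing down, gripper open.
Joint ranges: [-2.96, 2.96], [-0.89, 2.26], [0.02, 2.5], [-1.34, 4.48], [0, 2.73], [-2.66, 2.66]. Speed limits (rad/s): [2.39, 2.39, 2.79, 3.14, 3.14, 3.14].

## Interface

Orientations are given as a rotation vector (axis times angle).
In Python, from plant import read_state, read_camera, camera_params, robot gives the robot as it stands.
- The arm moves only by the tool carry_out, never from a script. Its argument "targets" is a list of rows, each an object of numbers: "hand": the opening in per cent of the stroke, from 0 (shut) to 100 (fully open); "x", "y", "z": the shift along the tool's x, y, z in m; "ax", "ay", "az": the turn, a rotation vector about the tool's x, y, z in rad. In form: [{"hand": .., "x": .., "y": .., "z": .., "ax": .., "ay": .., "az": ..}, ...]. A call has 1 to 8 rows; each row is the pose to reach, as a shift and turn from the pose commanded when the call began, along the tool's axes at that moment; what a row does not reach only later rows make up. A row lasts 1/8 s, in which the tool goes at most 62.5 mm and 10.7 degrees, less where a joint would pass 70% of its speed; a pose out of reach is approached as far as the arm can. A call with a gripper value outside its range is refused whole. The fingers move at their own pace and stop on an object; "newtons" is the grip in N (left out, the last holds). Time passes only in rows, so rows that repeat a pose let the fingers close. It gives the time, the measured TCP pose, the force, the opening and the grip force at its end, in the units of the state.
- read_state(): the state, without advancing time (a new reading comes with each control period).
- read_camera(name): name is "scene" or "side" or "wrist"; returns (picture, depth): 384x512x3 uint8, blue, green, red; 384x512 float32, m along the optical axis (not along the pixel's ray), 0 where there is no reading.
- camera_params(name): a dict with "fx", "fy", "cx", "cy" (pixels), "position" and "rotation" of the camera in the world. Camera axes: x right, y up, looking along -z (the intrinsics and any distortion apply to the point x, -y, -z); pixel columns grow to the right and rows downward; lengths in m; the calibration is good to about 2 mm. A picture is of the moment at which its call begins: read the wrist's pose just before it. camera_params takes no time and is no camera call; for the wrist camera it gives the pose at the moment of the call.
- robot.close_job(): hands the job in; it is judged then, once.
The state is a dict: "t": time; "q": joint angles; "dq": joint speeds; "joint_torque": joint torques, N m; "tool_pos": TCP position; "orientation": TCP orientation; "force": force on the tool from outside, world axes, zero at the start; "wrist_torque": the same for the moment, N m; "opening": finger opening in m; "gripper_force": force on a finger pad.
Only numpy, scipy, OpenCV 4.12 (cv2) and the standard library are available. Lean on these libraries where they do the work, as an engineer would, in place of code of your own. Each camera call takes 0.05 s, during which the arm holds its last target. There are 200 camera calls.

## Working session

There is one attempt and no reset: what is moved stays moved. The work goes in short steps, Python scripts to look and compute and a tool call to move; the robot and the scene stay as the last step left them, time stands still between calls to the robot, and variables do not carry over. Pictures are saved under pics/ and viewed, at most 10 in all, crops included, and the job is handed in when it is done.

Besides the shell and the picture viewer there is one more tool, called after "Emit:" as name(argument=value, ...), one argument or row to a line, values as JSON. carry_out: Moves the arm, as the interface text tells. Its arguments: {"type":"object","properties":{"targets":{"type":"array","items":{"type":"object","properties":{"hand":{"type":"number"},"x":{"type":"number"},"y":{"type":"number"},"z":{"type":"number"},"ax":{"type":"number"},"ay":{"type":"number"},"az":{"type":"number"}}}},"newtons":{"type":"number"}},"required":["targets"]}

```bash
ls; mkdir -p pics; python3 - <<'E'
from plant import *
import cv2,numpy as np
s=read_state();print({k:np.round(v,3).tolist() for k,v in s.items()})
ims=[]
for n in("scene","side"):
    p=camera_params(n);print(n,{k:np.round(v,4).tolist() if not isinstance(v,str) else v for k,v in p.items()})
    im,d=read_camera(n);np.savez(f"{n}0.npz",im=im,d=d)
    cv2.imwrite(f"pics/{n}0.png",im)
E
```

```text
pics
{'t': 0.0, 'q': [-1.36, 0.131, 1.489, 0.0, 1.523, -0.085], 'dq': [0.0, 0.001, 0.0, 0.0, 0.0, -0.0], 'joint_torque': [0.0, -55.984, -49.176, 0.077, 0.035, -0.0], 'tool_pos': [0.175, -0.574, 0.404], 'orientation': [-3.105, -0.463, 0.0], 'force': [0.177, 0.17, 0.292], 'wrist_torque': [-0.014, -0.052, 0.031], 'gripper_force': 0.0, 'opening': 0.093}
scene {'fx': 440.3224, 'fy': 440.3224, 'cx': 253.8682, 'cy': 194.8875, 'position': [1.4097, -0.1622, 1.1705], 'rotation': [0.5396, 0.4567, 1.2934]}
side {'fx': 403.4939, 'fy': 403.4939, 'cx': 256.7107, 'cy': 197.0624, 'position': [0.5093, 0.7969, 0.64], 'rotation': [0.1441, -1.4873, -2.6001]}
```

View pics/scene0.png

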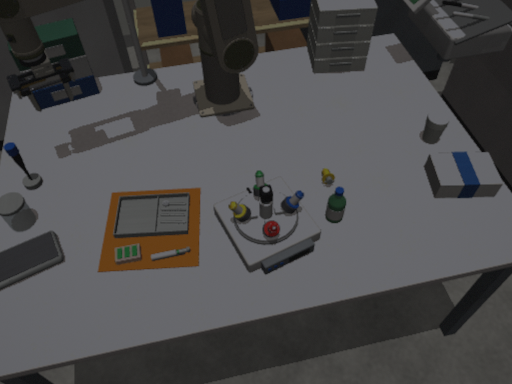

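View pics/side0.png

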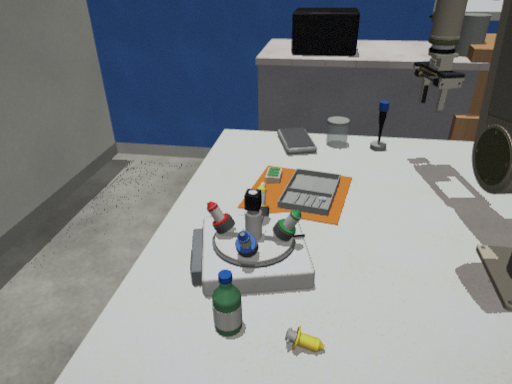

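The scene picture shows the unit at about (266,215), its knob at (266,190), the blue nozzle at (293,202) on the +y side, and the black front mark at (249,190). The tray is at (153,215) with its empty half on the left, the bottle at (337,205) and the yellow look-alike at (328,176). The side picture agrees: knob (253,200), blue nozzle (246,243).

```bash
cat > h.py <<'E'
import numpy as np,cv2
from scipy.spatial.transform import Rotation as R
from plant import *
def cloud(d,p):
    v,u=np.mgrid[:d.shape[0],:d.shape[1]]
    c=np.stack([(u-p["cx"])/p["fx"]*d,-(v-p["cy"])/p["fy"]*d,-d],-1)
    return c@R.from_rotvec(p["rotation"]).as_matrix().T+p["position"]
def masks(im):
    h=cv2.cvtColor(im,cv2.COLOR_BGR2HSV); H,S,V=[h[...,i].astype(int) for i in range(3)]
    return dict(blue=(abs(H-115)<12)&(S>130)&(V>50),green=(abs(H-72)<15)&(S>110)&(V>30),
     red=((H<8)|(H>172))&(S>130)&(V>50),yellow=(abs(H-27)<6)&(S>130)&(V>80),
     orange=(abs(H-12)<6)&(S>150)&(V>80),black=V<45,white=(S<40)&(V>120))
def top(P,lo,hi,c,r):
    return (P[...,2]>lo)&(P[...,2]<hi)&(np.hypot(P[...,0]-c[0],P[...,1]-c[1])<r)
def rect(q): return cv2.minAreaRect((q[:,:2]*1000).astype(np.float32))
E
cat > m.py <<'E'
from h import *
for n in("scene","side"):
    z=np.load(n+"0.npz");im,d=z["im"],z["d"];p=camera_params(n);P=cloud(d,p);m=masks(im)
    v=d>0
    print(n,"table z",np.median(P[(abs(P[...,2])<.02)&v][:,2]))
    k=v&(P[...,2]>.17)&(P[...,2]<.2)&(abs(P[...,0]-.55)<.2)&(abs(P[...,1])<.2)
    kt=k&(P[...,2]>.185)
    print("knob",k.sum(),np.median(P[k],0).round(4),"top",kt.sum(),P[kt].mean(0).round(4),rect(P[kt]))
    c=P[kt].mean(0)
    for col in("blue","green","red","yellow"):
        q=P[m[col]&v&top(P,.06,.17,c,.13)]
        if len(q):
            a=q.mean(0);print(col,len(q),a.round(4),"r",np.hypot(*(a-c)[:2]).round(3),"az",np.degrees(np.arctan2(*(a-c)[1::-1])).round(1), "zmax",q[:,2].max().round(3), "top",q[q[:,2]>q[:,2].max()-.012].mean(0).round(4))
    q=P[m["white"]&v&top(P,.045,.057,c,.2)]; print("unit",len(q),rect(q))
    q=P[m["black"]&v&top(P,.05,.07,c,.14)]; print("mark?",len(q),q.mean(0).round(4) if len(q) else 0)
    q=P[m["orange"]&v&(abs(P[...,2])<.02)]; print("mat",len(q),rect(q),q.mean(0).round(4))
    cc=q.mean(0); q=P[v&top(P,.019,.03,cc,.14)&(P[...,0]<cc[0]+.08)]; print("rim",len(q),rect(q))
E
python3 m.py
```

```text
scene table z 0.0011876747638575047
knob 164 [0.6632 0.0195 0.1893] top 120 [0.658  0.0208 0.1905] ((657.2444458007812, 20.858869552612305), (38.5934944152832, 33.978172302246094), 0.1712879240512848)
blue 88 [0.6651 0.1067 0.1269] r 0.086 az 85.2 zmax 0.155 top [0.664  0.1208 0.1494]
green 34 [0.5684 0.0179 0.1371] r 0.09 az -178.2 zmax 0.155 top [0.5608 0.0217 0.1508]
red 157 [0.7456 0.0163 0.1221] r 0.088 az -2.9 zmax 0.156 top [0.7551 0.0168 0.1497]
yellow 79 [ 0.661  -0.061   0.1268] r 0.082 az -87.9 zmax 0.155 top [ 0.6583 -0.0752  0.1491]
unit 0 ((0.0, 0.0), (0.0, 0.0), 0.0)
mark? 48 [0.6866 0.0117 0.0612]
mat 3371 ((577.802001953125, -330.4610900878906), (297.69390869140625, 299.8278503417969), 80.66596984863281) [ 0.622  -0.329   0.0028]
rim 638 ((591.9969482421875, -332.05987548828125), (234.77862548828125, 211.9854278564453), 86.69451904296875)
side table z -0.0009529637149290338
knob 229 [0.6575 0.0354 0.1866] top 125 [0.6584 0.0254 0.1887] ((659.0208740234375, 21.44255256652832), (36.379268646240234, 33.04448699951172), 89.47415161132812)
blue 209 [0.6582 0.1155 0.1164] r 0.09 az 90.2 zmax 0.149 top [0.6595 0.1292 0.1441]
green 127 [0.5721 0.0312 0.1238] r 0.087 az 176.2 zmax 0.155 top [0.5589 0.0291 0.1489]
red 108 [0.7443 0.0271 0.127 ] r 0.086 az 1.1 zmax 0.154 top [0.7568 0.0244 0.1478]
yellow 34 [ 0.6477 -0.0631  0.1374] r 0.089 az -96.9 zmax 0.156 top [ 0.6493 -0.0702  0.1497]
unit 2670 ((669.9129028320312, 25.970169067382812), (269.44366455078125, 251.67953491210938), 15.656692504882812)
mark? 9 [ 0.5532 -0.0094  0.06  ]
mat 1391 ((578.3307495117188, -331.62646484375), (297.9168701171875, 297.7780456542969), 80.40036010742188) [ 0.5601 -0.3     0.0009]
rim 194 ((540.8549194335938, -320.6659240722656), (232.20252990722656, 150.74647521972656), 80.728515625)
```

```bash
cat > m2.py <<'E'
from h import *
G=np.zeros((500,500),np.uint8);B=G.copy()
for n in("scene","side"):
    z=np.load(n+"0.npz");im,d=z["im"],z["d"];p=camera_params(n);P=cloud(d,p);m=masks(im);v=d>0
    for M,A in((v&(P[...,2]>.040)&(P[...,2]<.075),G),):
        q=P[M&(np.hypot(P[...,0]-.658,P[...,1]-.023)<.21)]
        g=np.zeros_like(G);i=((q[:,:2]-[.408,-.227])*1000).astype(int);g[i[:,1],i[:,0]]=255
        g=cv2.morphologyEx(g,cv2.MORPH_CLOSE,np.ones((11,11)));g=cv2.morphologyEx(g,cv2.MORPH_OPEN,np.ones((9,9)))
        A|=g
        c=max(cv2.findContours(g,0,2)[0],key=cv2.contourArea);r=cv2.minAreaRect(c);print(n,"unit",np.array(r[0])/1000+[.408,-.227],r[1:])
    b=m["black"]&v&top(P,.05,.075,(.658,.023),.135)
    nl,L,st,_=cv2.connectedComponentsWithStats(b.astype(np.uint8))
    for k in range(1,nl):
        if st[k,4]>3:
            q=P[L==k];print(" black",st[k],q.mean(0).round(4))
c=max(cv2.findContours(G,0,2)[0],key=cv2.contourArea);r=cv2.minAreaRect(c);print("both",np.array(r[0])/1000+[.408,-.227],r[1:])
cv2.imwrite("pics/grid.png",G)
s=read_state();T=R.from_rotvec(s["orientation"]).as_matrix();print(T.round(3))
p=camera_params("wrist");C=R.from_rotvec(p["rotation"]).as_matrix()
print("cam in tool",(T.T@(np.array(p["position"])-s["tool_pos"])).round(4),(T.T@C).round(3),p["fx"],p["cx"],p["cy"])
print("unit center in tool",(T.T@(np.array([.658,.023,.45])-s["tool_pos"])).round(4))
E
python3 m2.py
python3 - <<'E'
import cv2
im=cv2.imread('pics/scene0.png')[150:290,190:350]
im2=cv2.imread('pics/side0.png')[180:300,180:330]
a=cv2.resize(im,(480,420),interpolation=2);b=cv2.resize(im2,(320,256),interpolation=2)
import numpy as np
o=np.zeros((420,800,3),'uint8');o[:,:480]=a;o[:256,480:]=b
cv2.imwrite('pics/crop.png',o)
E
```

```text
scene unit [0.66851163 0.02295622] ((277.20001220703125, 250.33474731445312), 14.87568187713623)
 black [247 188   4   5  10] [ 0.5501 -0.0087  0.0636]
 black [234 218   2   5   6] [ 0.6513 -0.0742  0.0616]
 black [269 240   8   4  24] [0.7527 0.0205 0.0597]
side unit [0.66984216 0.02942847] ((274.4136047363281, 246.20269775390625), 14.76045036315918)
 black [298 235   6   1   6] [ 0.5481 -0.0112  0.0603]
both [0.66871848 0.02508929] ((278.695068359375, 254.35171508789062), 14.87568187713623)
[[ 0.957  0.292 -0.   ]
 [ 0.292 -0.957  0.002]
 [ 0.    -0.002 -1.   ]]
cam in tool [ 0.081  -0.0004  0.0204] [[-0.001  0.957  0.289]
 [ 1.     0.001  0.   ]
 [ 0.     0.289 -0.957]] 324.2994880473935 258.47606067519524 194.50707278199724
unit center in tool [ 0.6361 -0.43   -0.0454]
```

View pics/crop.png

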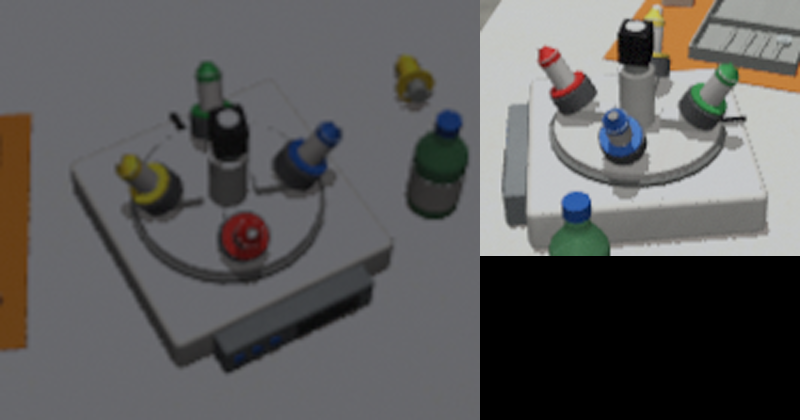

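The crop shows the unit yawed about 15° with its black mark left of the green nozzle (crop (177,121)). The blue nozzle is at crop (310,150), roughly 105–110° from the mark. I'm moving the arm above the knob now.

Emit:
carry_out(
  targets=[
    {"x": 0.05,"y": -0.034,"z": -0.02,"az": 0.03},
    {"x": 0.1,"y": -0.068,"z": -0.04,"az": 0.06},
    {"x": 0.15,"y": -0.101,"z": -0.045,"az": 0.09},
    {"x": 0.2,"y": -0.135,"z": -0.045,"az": 0.12},
    {"x": 0.25,"y": -0.169,"z": -0.045,"az": 0.15},
    {"x": 0.3,"y": -0.203,"z": -0.045,"az": 0.18},
    {"x": 0.35,"y": -0.237,"z": -0.045,"az": 0.2},
    {"x": 0.4,"y": -0.27,"z": -0.045,"az": 0.22},
  ],
)

```text
schema error: expected keys hand, x, y, z, ax, ay, az
```

```bash
cat > st.py <<'E'
from h import *
def st():
    s=read_state();T=R.from_rotvec(s["orientation"]).as_matrix()
    print("t",round(s["t"],2),"pos",np.round(s["tool_pos"],4),"xaz",np.degrees(np.arctan2(T[1,0],T[0,0])).round(2),"z",T[:,2].round(3),"q",np.degrees(s["q"]).round(0),"F",np.round(s["force"],1),"op",s["opening"],s["gripper_force"])
    return s,T
def go(p,Tg):  # shift & turn in tool axes
    s,T=st();Tg=np.asarray(Tg)
    print("move",(T.T@(np.array(p)-s["tool_pos"])).round(4),"turn",R.from_matrix(T.T@Tg).as_rotvec().round(4))
def down(azdeg):
    a=np.radians(azdeg);x=np.array([np.cos(a),np.sin(a),0]);z=np.array([0,0,-1.]);return np.stack([x,np.cross(z,x),z],1)
E
python3 -c "
from st import *
go([.658,.023,.45],down(0))"
```

```text
t 0.1 pos [ 0.1749 -0.5737  0.4038] xaz 16.95 z [-0.     0.002 -1.   ] q [-78.   8.  85.  -0.  87.  -5.] F [0.3 0.6 0. ] op 0.09312062190604543 0.0
move [ 0.6361 -0.43   -0.0454] turn [-1.700e-03  1.000e-04  2.958e-01]
```

All keys are required in every row.

Emit:
carry_out(
  targets=[
    {"hand": 100,"x": 0.05,"y": -0.034,"z": -0.02,"ax": 0,"ay": 0,"az": 0.03},
    {"hand": 100,"x": 0.1,"y": -0.068,"z": -0.04,"ax": 0,"ay": 0,"az": 0.06},
    {"hand": 100,"x": 0.15,"y": -0.101,"z": -0.045,"ax": 0,"ay": 0,"az": 0.09},
    {"hand": 100,"x": 0.2,"y": -0.135,"z": -0.045,"ax": 0,"ay": 0,"az": 0.12},
    {"hand": 100,"x": 0.25,"y": -0.169,"z": -0.045,"ax": 0,"ay": 0,"az": 0.15},
    {"hand": 100,"x": 0.3,"y": -0.203,"z": -0.045,"ax": 0,"ay": 0,"az": 0.18},
    {"hand": 100,"x": 0.35,"y": -0.237,"z": -0.045,"ax": 0,"ay": 0,"az": 0.2},
    {"hand": 100,"x": 0.4,"y": -0.27,"z": -0.045,"ax": 0,"ay": 0,"az": 0.22},
  ],
)

```text
t: 1.1
tool_pos: [0.4797, -0.1972, 0.4495]
orientation: [-3.139, -0.118, 0.0]
force: [1.4, -0.1, 0.2]
opening: 0.0929
gripper_force: 0.0
```

```bash
python3 -c "
from st import *
go([.658,.023,.45],down(0))"
```

```text
t 1.1 pos [ 0.4797 -0.1972  0.4495] xaz 4.3 z [-0. -0. -1.] q [-28.  -6.  94.  -0.  92.  58.] F [ 1.4 -0.1  0.2] op 0.09290385891268808 0.0
move [ 0.1944 -0.2062 -0.0005] turn [-0.      0.0002  0.0751]
```

Emit:
carry_out(
  targets=[
    {"hand": 100,"x": 0.035,"y": -0.037,"z": 0,"ax": 0,"ay": 0,"az": 0.03},
    {"hand": 100,"x": 0.07,"y": -0.074,"z": 0,"ax": 0,"ay": 0,"az": 0.06},
    {"hand": 100,"x": 0.105,"y": -0.111,"z": 0,"ax": 0,"ay": 0,"az": 0.075},
    {"hand": 100,"x": 0.14,"y": -0.148,"z": 0,"ax": 0,"ay": 0,"az": 0.075},
    {"hand": 100,"x": 0.17,"y": -0.18,"z": 0,"ax": 0,"ay": 0,"az": 0.075},
    {"hand": 100,"x": 0.187,"y": -0.198,"z": 0,"ax": 0,"ay": 0,"az": 0.075},
    {"hand": 100,"x": 0.194,"y": -0.206,"z": 0,"ax": 0,"ay": 0,"az": 0.075},
    {"hand": 100,"x": 0.194,"y": -0.206,"z": 0,"ax": 0,"ay": 0,"az": 0.075},
  ],
)

```text
t: 2.1
tool_pos: [0.6567, 0.0211, 0.4492]
orientation: [3.142, 0.002, -0.002]
force: [-0.5, 0.0, 0.1]
opening: 0.0928
gripper_force: 0.0
```

```bash
cat > w.py <<'E'
from st import *
import sys
n=sys.argv[1]
s,T=st();p=camera_params("wrist");im,d=read_camera("wrist");P=cloud(d,p);v=d>0;m=masks(im)
np.savez(n+".npz",im=im,d=d,P=P);cv2.imwrite(f"pics/{n}.png",im)
k=v&top(P,.183,.197,(.658,.023),.04);print("knobtop",k.sum(),P[k].mean(0).round(4),rect(P[k]))
u,w=np.nonzero(k)[::-1] if k.any() else (0,0);print("px",np.mean(u),np.mean(w))
c=np.array([.658,.023])
for col in("blue","green","red","yellow"):
    M=m[col]&v&top(P,.07,.17,c,.14)
    if M.sum()>10:
        q=P[M];a=q.mean(0);t=q[q[:,2]>q[:,2].max()-.008].mean(0);print(col,len(q),a.round(4),"az",np.degrees(np.arctan2(*(a[:2]-c)[::-1])).round(1),"tip",t.round(4),"az",np.degrees(np.arctan2(*(t[:2]-c)[::-1])).round(1))
b=m["black"]&v&top(P,.05,.07,c,.14)
nl,L,sx,_=cv2.connectedComponentsWithStats(b.astype(np.uint8))
for i in range(1,nl):
    if sx[i,4]>15:
        q=P[L==i];print("black",sx[i],q.mean(0).round(4),rect(q),"az",np.degrees(np.arctan2(*(q.mean(0)[:2]-c)[::-1])).round(2))
E
python3 w.py w1
```

```text
t 2.1 pos [0.6567 0.0211 0.4492] xaz 0.08 z [-0.001 -0.    -1.   ] q [-3. 16. 71. -0. 93. 87.] F [-0.5  0.   0.1] op 0.09281336049364523 0.0
knobtop 1811 [0.6605 0.0216 0.1895] ((659.1115112304688, 21.536758422851562), (34.05128860473633, 34.3365592956543), 88.48873138427734)
px 258.525124240751 199.97680839315296
blue 891 [0.6641 0.1064 0.1273] az 85.8 tip [0.6627 0.1218 0.1497] az 87.3
green 604 [0.5776 0.0238 0.1293] az 179.5 tip [0.5615 0.0242 0.151 ] az 179.3
red 1283 [0.742  0.0193 0.1272] az -2.5 tip [0.7566 0.0189 0.1508] az -2.4
yellow 880 [ 0.6595 -0.061   0.1282] az -89.0 tip [ 0.6574 -0.0762  0.1508] az -90.3
black [279 243   7  17  66] [ 0.5522 -0.0075  0.061 ] ((551.9459838867188, -7.451411247253418), (23.1722354888916, 5.147914886474609), 14.460226058959961) az -163.89
```

View pics/w1.png

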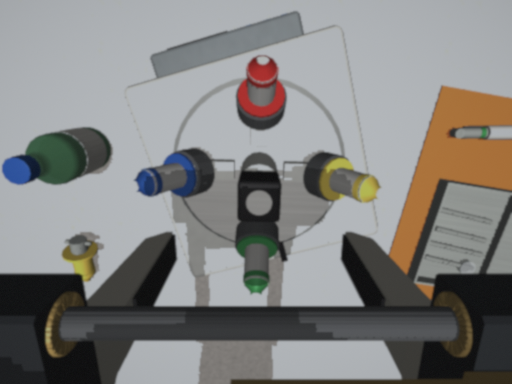

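The wrist picture shows the knob at (259,200), the blue nozzle at (165,175) and the black mark at (282,250). Blue is at azimuth 88.5° and front is at about 194.9°, so the turret needs +106.4°. Next I descend and grip the knob.

Emit:
carry_out(
  newtons=30,
  targets=[
    {"hand": 75,"x": 0.001,"y": 0,"z": 0.03,"ax": 0,"ay": 0,"az": 0.027},
    {"hand": 75,"x": 0.002,"y": 0,"z": 0.06,"ax": 0,"ay": 0,"az": 0.027},
    {"hand": 75,"x": 0.002,"y": 0,"z": 0.09,"ax": 0,"ay": 0,"az": 0.027},
    {"hand": 75,"x": 0.002,"y": 0,"z": 0.108,"ax": 0,"ay": 0,"az": 0.027},
    {"hand": 75,"x": 0.002,"y": 0,"z": 0.112,"ax": 0,"ay": 0,"az": 0.027},
    {"hand": 30,"x": 0.002,"y": 0,"z": 0.112,"ax": 0,"ay": 0,"az": 0.027},
    {"hand": 30,"x": 0.002,"y": 0,"z": 0.112,"ax": 0,"ay": 0,"az": 0.027},
    {"hand": 30,"x": 0.002,"y": 0,"z": 0.112,"ax": 0,"ay": 0,"az": 0.027},
  ],
)

```text
t: 3.15
tool_pos: [0.659, 0.0211, 0.339]
orientation: [3.141, -0.041, 0.003]
force: [1.2, -0.2, 0.8]
opening: 0.0442
gripper_force: 0.0
```

```bash
python3 -c "
from st import *
go([.659,.0216,.337],down(-1.5))"
```

```text
t 3.15 pos [0.659  0.0211 0.339 ] xaz -1.5 z [ 0.002 -0.    -1.   ] q [-3. 19. 79. -0. 82. 89.] F [ 1.2 -0.2  0.8] op 0.04424989354620071 0.0
move [-0.     -0.0005  0.002 ] turn [ 0.0001 -0.0018  0.0001]
```

Emit:
carry_out(
  newtons=30,
  targets=[
    {"hand": 20,"x": 0,"y": 0,"z": 0,"ax": 0,"ay": 0,"az": 0},
    {"hand": 20,"x": 0,"y": 0,"z": 0,"ax": 0,"ay": 0,"az": 0},
    {"hand": 20,"x": 0,"y": 0,"z": 0,"ax": 0,"ay": 0,"az": -0.05},
    {"hand": 20,"x": 0,"y": 0,"z": 0,"ax": 0,"ay": 0,"az": -0.2},
    {"hand": 20,"x": 0,"y": 0,"z": 0,"ax": 0,"ay": 0,"az": -0.35},
    {"hand": 20,"x": 0,"y": 0,"z": 0,"ax": 0,"ay": 0,"az": -0.5},
    {"hand": 20,"x": 0,"y": 0,"z": 0,"ax": 0,"ay": 0,"az": -0.65},
    {"hand": 20,"x": 0,"y": 0,"z": 0,"ax": 0,"ay": 0,"az": -0.8},
  ],
)

```text
t: 4.15
tool_pos: [0.6588, 0.0211, 0.3383]
orientation: [2.907, 1.192, 0.001]
force: [-1.3, 0.5, 3.6]
opening: 0.0336
gripper_force: 30.0
```

```bash
python3 -c "
from st import *
go([.659,.0216,.337],down(104.9))"
```

```text
t 4.15 pos [0.6588 0.0211 0.3383] xaz 44.61 z [ 0.001  0.    -1.   ] q [-3. 19. 79.  0. 82. 43.] F [-1.3  0.5  3.6] op 0.03363984281620567 30.015293955802917
move [ 0.0005 -0.0002  0.0013] turn [ 6.0000e-04 -4.0000e-04 -1.0523e+00]
```

Emit:
carry_out(
  newtons=30,
  targets=[
    {"hand": 20,"x": 0,"y": 0,"z": 0,"ax": 0,"ay": 0,"az": -0.15},
    {"hand": 20,"x": 0,"y": 0,"z": 0,"ax": 0,"ay": 0,"az": -0.3},
    {"hand": 20,"x": 0,"y": 0,"z": 0,"ax": 0,"ay": 0,"az": -0.45},
    {"hand": 20,"x": 0,"y": 0,"z": 0,"ax": 0,"ay": 0,"az": -0.6},
    {"hand": 20,"x": 0,"y": 0,"z": 0,"ax": 0,"ay": 0,"az": -0.75},
    {"hand": 20,"x": 0,"y": 0,"z": 0,"ax": 0,"ay": 0,"az": -0.9},
    {"hand": 20,"x": 0,"y": 0,"z": 0,"ax": 0,"ay": 0,"az": -1.02},
    {"hand": 20,"x": 0,"y": 0,"z": 0,"ax": 0,"ay": 0,"az": -1.055},
  ],
)

```text
t: 5.15
tool_pos: [0.6586, 0.0212, 0.3383]
orientation: [-1.916, -2.489, -0.001]
force: [-3.2, 0.7, 5.2]
opening: 0.034
gripper_force: 30.0
```

Emit:
carry_out(
  newtons=30,
  targets=[
    {"hand": 20,"x": 0,"y": 0,"z": 0,"ax": 0,"ay": 0,"az": 0},
    {"hand": 20,"x": 0,"y": 0,"z": 0,"ax": 0,"ay": 0,"az": 0},
    {"hand": 60,"x": 0,"y": 0,"z": 0,"ax": 0,"ay": 0,"az": 0},
    {"hand": 75,"x": 0,"y": 0,"z": 0,"ax": 0,"ay": 0,"az": 0},
    {"hand": 75,"x": 0,"y": 0,"z": 0,"ax": 0,"ay": 0,"az": 0},
    {"hand": 75,"x": 0,"y": 0,"z": -0.04,"ax": 0,"ay": 0,"az": 0},
    {"hand": 75,"x": 0,"y": 0,"z": -0.08,"ax": 0,"ay": 0,"az": 0},
    {"hand": 75,"x": 0,"y": 0,"z": -0.11,"ax": 0,"ay": 0,"az": 0},
  ],
)

```text
t: 6.15
tool_pos: [0.6588, 0.021, 0.4498]
orientation: [1.917, 2.487, 0.002]
force: [0.6, -0.2, 0.5]
opening: 0.0697
gripper_force: 0.0
```

```bash
python3 w.py w2
```

```text
t 6.15 pos [0.6588 0.021  0.4498] xaz 104.76 z [ 0.002 -0.    -1.   ] q [ -3.  16.  71.  -0.  93. -17.] F [ 0.6 -0.2  0.5] op 0.06966893867533949 0.0
knobtop 1789 [0.6584 0.0231 0.1895] ((658.5745239257812, 22.033893585205078), (33.61681365966797, 33.75542068481445), 15.473678588867188)
px 257.9066517607602 202.2945779765232
blue 857 [0.576  0.0029 0.1275] az -166.2 tip [ 0.5617 -0.0026  0.1494] az -165.1
green 611 [ 0.6795 -0.0574  0.1289] az -75.0 tip [ 0.6837 -0.0727  0.151 ] az -75.0
red 1257 [0.6376 0.1021 0.1273] az 104.5 tip [0.6339 0.1161 0.1515] az 104.5
yellow 881 [0.7378 0.0455 0.1282] az 15.7 tip [0.7531 0.0477 0.1509] az 14.6
black [152 168  10   4  23] [ 0.5446 -0.0083  0.0612] ((545.3102416992188, -7.807788848876953), (10.868307113647461, 2.9217588901519775), 27.953882217407227) az -164.57
```

View pics/w2.png

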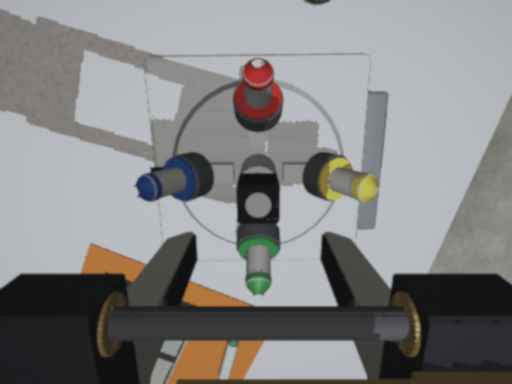

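The wrist picture shows blue at (160,182) lying over the mark, with the mark's edge visible at (157,170), and yellow opposite at (355,182). I'll check the unit's yaw more precisely against the turret's.

```bash
cat > yaw.py <<'E'
from h import *
c=np.array([.6588,.0217])
for n in("w1","w2"):
    P=np.load(n+".npz")["P"];d=np.load(n+".npz")["d"]
    a=np.radians(14.9);A=np.array([[np.cos(a),np.sin(a)],[-np.sin(a),np.cos(a)]])
    M=(d>0)&(P[...,2]>.046)&(P[...,2]<.058);L=(P[...,:2]-c)@A.T
    q=L[M&(abs(L)<.14).all(-1)]
    for ax,sg in((0,1),(0,-1),(1,1),(1,-1)):
        o=1-ax;xs=[];ys=[]
        for b in np.arange(-.11,.11,.005):
            s=q[(abs(q[:,o]-b)<.0025)&(sg*q[:,ax]>.09)]
            if len(s)>5: xs.append(b);ys.append((sg*s[:,ax]).max()*sg)
        if len(xs)>8:
            f=np.polyfit(xs,ys,1);r=np.polyval(f,xs)-ys;k=abs(r)<.002
            if k.sum()>8:
                f=np.polyfit(np.array(xs)[k],np.array(ys)[k],1)
                print(n,"xy"[ax],sg,"n",k.sum(),"off",f[1].round(4),"dyaw",(np.degrees(f[0])*(-1 if ax==0 else 1)).round(2))
E
python3 yaw.py
```

```text
w1 x 1 n 9 off 0.1332 dyaw 0.58
w1 x -1 n 21 off -0.1219 dyaw 1.04
w1 y 1 n 38 off 0.123 dyaw 0.37
w1 y -1 n 29 off -0.1241 dyaw 0.07
w2 x -1 n 34 off -0.1237 dyaw 0.46
w2 y 1 n 44 off 0.1242 dyaw 0.35
w2 y -1 n 26 off -0.1222 dyaw 0.36
```

```bash
cat > noz.py <<'E'
from h import *
from scipy.optimize import least_squares
import sys
a=np.radians(195.);c=np.array([.6588,.0217,0]);f=np.array([np.cos(a),np.sin(a),0]);t=np.array([-np.sin(a),np.cos(a),0]);k=np.array([0,0,1.])
for n in sys.argv[1:]:
    z=np.load(n+".npz");P,d,im=z["P"],z["d"],z["im"]
    Q=np.stack([(P-c)@f,(P-c)@t,P[...,2]],-1)
    th=np.radians(30);A=np.array([np.sin(th),0,np.cos(th)]);N=np.array([np.cos(th),0,-np.sin(th)])
    tip=np.array([.107,0,.1575]);W=Q-tip
    S=W@A+.074;p=W@N
    M=(d>0)&(abs(p)<.03)&(abs(Q[...,1])<.03)
    b=masks(im)["blue"]&M
    print(n,"blue s range",np.percentile(S[b],[1,5,50,95,99]).round(4))
    for lo,hi in((.024,.04),(.04,.06),(.03,.058)):
        g=M&(S>lo)&(S<hi)&(np.hypot(p,Q[...,1])<.018);x=np.c_[p[g],Q[g][:,1]]
        r=least_squares(lambda v:np.hypot(*(x-v).T)-.013,[0,0],loss="soft_l1",f_scale=.001)
        print(lo,hi,g.sum(),"centre p,t mm",(r.x*1000).round(2),"res",np.median(abs(r.fun)).round(4))
    g=b&(S>.068);print("tip blob p,t",p[g].mean().round(4),Q[g][:,1].mean().round(4),"smax",np.sort(S[g])[-5:].round(4))
E
python3 noz.py w2
```

```text
w2 blue s range [0.0174 0.0181 0.0197 0.0667 0.0689]
0.024 0.04 322 centre p,t mm [ 4.34 -0.13] res 0.0003
0.04 0.06 523 centre p,t mm [ 4.6  -0.17] res 0.0004
0.03 0.058 633 centre p,t mm [ 4.47 -0.17] res 0.0003
tip blob p,t 0.0007 -0.0017 smax [0.0693 0.0693 0.0693 0.0693 0.0696]
```

```bash
cat > pg.py <<'E'
from st import *
import sys
a=np.radians(195.);c=np.array([.6588,.0217,0]);f=np.array([np.cos(a),np.sin(a),0]);t=np.array([-np.sin(a),np.cos(a),0]);k=np.array([0,0,1.])
th=np.radians(30);A=np.sin(th)*f+np.cos(th)*k;N=np.cos(th)*f-np.sin(th)*k
Tg=np.stack([-N,np.cross(-A,-N),-A],1)
def target(rz,tt,back): return c+rz[0]*f+rz[1]*k+tt*t+(.167+back)*A
E
python3 -c "
from pg import *
go(target((.0947,.1271),0,.07),Tg)"
```

```text
t 6.2 pos [0.6591 0.021  0.4546] xaz 104.77 z [ 0.007 -0.    -1.   ] q [ -3.  16.  71.  -0.  93. -17.] F [0.2 0.3 2.9] op 0.06976681115357536 0.0
move [ 2.000e-04 -2.142e-01  1.208e-01] turn [-0.402   0.4072  1.5293]
```

Emit:
carry_out(
  targets=[
    {"hand": 60,"x": 0,"y": -0.015,"z": 0.005,"ax": -0.04,"ay": 0.04,"az": 0.15},
    {"hand": 60,"x": 0,"y": -0.04,"z": 0.01,"ax": -0.08,"ay": 0.081,"az": 0.306},
    {"hand": 60,"x": 0,"y": -0.07,"z": 0.02,"ax": -0.12,"ay": 0.122,"az": 0.459},
    {"hand": 60,"x": 0,"y": -0.1,"z": 0.03,"ax": -0.161,"ay": 0.163,"az": 0.612},
    {"hand": 60,"x": 0,"y": -0.13,"z": 0.045,"ax": -0.201,"ay": 0.204,"az": 0.765},
    {"hand": 60,"x": 0,"y": -0.16,"z": 0.06,"ax": -0.241,"ay": 0.244,"az": 0.918},
    {"hand": 60,"x": 0,"y": -0.185,"z": 0.075,"ax": -0.281,"ay": 0.285,"az": 1.07},
    {"hand": 60,"x": 0,"y": -0.2,"z": 0.09,"ax": -0.322,"ay": 0.326,"az": 1.223},
  ],
)

```text
t: 7.2
tool_pos: [0.4643, -0.0303, 0.3569]
orientation: [-2.888, -0.861, -0.654]
force: [0.1, 0.3, -0.6]
opening: 0.0559
gripper_force: 0.0
```

```bash
python3 -c "
from pg import *
go(target((.0947,.1271),0,.07),Tg)"
```

```text
t 7.2 pos [ 0.4643 -0.0303  0.3569] xaz 34.08 z [ 0.381  0.172 -0.908] q [-17. -24. 120.  18.  65.  35.] F [ 0.1  0.3 -0.6] op 0.05585874103182954 0.0
move [-0.0204 -0.005   0.0174] turn [-0.0821  0.0865  0.2993]
```

Emit:
carry_out(
  targets=[
    {"hand": 60,"x": -0.01,"y": -0.002,"z": 0.009,"ax": -0.041,"ay": 0.043,"az": 0.15},
    {"hand": 60,"x": -0.02,"y": -0.005,"z": 0.0175,"ax": -0.082,"ay": 0.0865,"az": 0.299},
    {"hand": 60,"x": -0.02,"y": -0.005,"z": 0.0175,"ax": -0.082,"ay": 0.0865,"az": 0.299},
    {"hand": 60,"x": -0.02,"y": -0.005,"z": 0.0175,"ax": -0.082,"ay": 0.0865,"az": 0.299},
  ],
)

```text
t: 7.7
tool_pos: [0.4544, -0.0331, 0.3339]
orientation: [-2.945, -0.403, -0.787]
force: [0.7, -0.4, 0.8]
opening: 0.0556
gripper_force: 0.0
```

```bash
python3 w.py w3 | grep -E "^t|blue|green|red|yellow|knob"; python3 noz.py w3;  python3 -c "
from pg import *
go(target((.0947,.1271),0,.07),Tg)"
```

```text
t 7.7 pos [ 0.4544 -0.0331  0.3339] xaz 15.63 z [ 0.481  0.131 -0.867] q [-17. -28. 127.  19.  57.  50.] F [ 0.7 -0.4  0.8] op 0.05563070229346227 0.0
knobtop 3031 [0.6558 0.0205 0.1894] ((658.4771118164062, 21.290773391723633), (35.25820541381836, 33.93829345703125), 14.784564018249512)
blue 1755 [ 5.760e-01 -4.000e-04  1.261e-01] az -164.1 tip [ 0.5616 -0.0043  0.1497] az -164.2
green 1351 [ 0.6755 -0.0611  0.1297] az -78.2 tip [ 0.6814 -0.074   0.1511] az -76.4
red 1507 [0.6327 0.1016 0.1295] az 107.8 tip [0.6318 0.1156 0.1512] az 105.8
w3 blue s range [0.0177 0.0182 0.0198 0.0664 0.0694]
0.024 0.04 231 centre p,t mm [ 4.35 -0.06] res 0.0002
0.04 0.06 689 centre p,t mm [ 4.05 -0.11] res 0.0007
0.03 0.058 502 centre p,t mm [ 4.42 -0.1 ] res 0.0002
tip blob p,t 0.0005 -0.0001 smax [0.0703 0.0704 0.0706 0.071  0.0712]
t 7.75 pos [ 0.4546 -0.0331  0.3341] xaz 15.6 z [ 0.482  0.131 -0.867] q [-17. -28. 127.  19.  57.  50.] F [0.1 0.1 1. ] op 0.05577695034661924 0.0
move [-0.0025 -0.0001  0.0006] turn [-0.0019  0.001   0.0091]
```

View pics/w3.png

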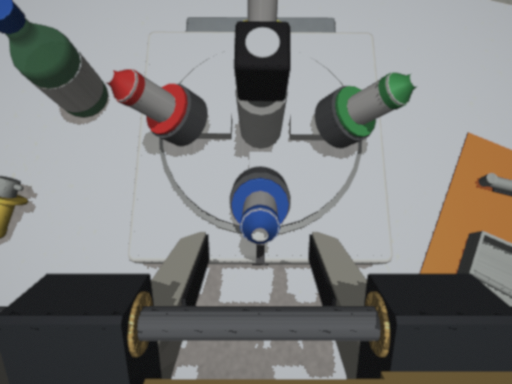

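The picture shows the blue nozzle at (260,205) pointing straight to the front over the mark at (260,250), centred between the open fingers. The turret is aligned. Next I approach along the nozzle's axis.

Emit:
carry_out(
  newtons=25,
  targets=[
    {"hand": 60,"x": -0.0025,"y": 0,"z": 0.015,"ax": -0.002,"ay": 0.001,"az": 0.009},
    {"hand": 60,"x": -0.0025,"y": 0,"z": 0.03,"ax": -0.002,"ay": 0.001,"az": 0.009},
    {"hand": 60,"x": -0.0025,"y": 0,"z": 0.045,"ax": -0.002,"ay": 0.001,"az": 0.009},
    {"hand": 60,"x": -0.0025,"y": 0,"z": 0.058,"ax": -0.002,"ay": 0.001,"az": 0.009},
    {"hand": 60,"x": -0.0025,"y": 0,"z": 0.067,"ax": -0.002,"ay": 0.001,"az": 0.009},
    {"hand": 60,"x": -0.0025,"y": 0,"z": 0.07,"ax": -0.002,"ay": 0.001,"az": 0.009},
    {"hand": 60,"x": -0.0025,"y": 0,"z": 0.07,"ax": -0.002,"ay": 0.001,"az": 0.009},
    {"hand": 60,"x": -0.0025,"y": 0,"z": 0.07,"ax": -0.002,"ay": 0.001,"az": 0.009},
  ],
)

```text
t: 8.75
tool_pos: [0.4859, -0.0246, 0.2719]
orientation: [-2.946, -0.384, -0.79]
force: [0.9, -0.7, -0.8]
opening: 0.0557
gripper_force: 0.0
```

```bash
python3 -c "
from pg import *
go(target((.0947,.1271),-.0001,.0),Tg)"
```

```text
t 8.75 pos [ 0.4859 -0.0246  0.2719] xaz 14.82 z [ 0.483  0.129 -0.866] q [-15. -18. 126.  20.  47.  50.] F [ 0.9 -0.7 -0.8] op 0.05571911798783272 0.0
move [ 0.0006 -0.0001  0.0005] turn [ 0.0006 -0.0004 -0.0027]
```

Emit:
carry_out(
  newtons=30,
  targets=[
    {"hand": 15,"x": 0.0005,"y": 0,"z": 0,"ax": 0,"ay": 0,"az": -0.003},
    {"hand": 15,"x": 0.0005,"y": 0,"z": 0,"ax": 0,"ay": 0,"az": -0.003},
    {"hand": 15,"x": 0.0005,"y": 0,"z": 0,"ax": 0,"ay": 0,"az": -0.003},
    {"hand": 15,"x": 0.0005,"y": 0,"z": 0,"ax": 0,"ay": 0,"az": -0.003},
    {"hand": 15,"x": 0.0005,"y": 0,"z": 0,"ax": 0,"ay": 0,"az": -0.003},
    {"hand": 15,"x": 0.0005,"y": 0,"z": -0.0001,"ax": 0,"ay": 0,"az": -0.05},
    {"hand": 15,"x": 0.0005,"y": 0,"z": -0.0003,"ax": 0,"ay": 0,"az": -0.12},
    {"hand": 15,"x": 0.0005,"y": 0,"z": -0.0006,"ax": 0,"ay": 0,"az": -0.22},
  ],
)

```text
t: 9.75
tool_pos: [0.486, -0.0245, 0.2722]
orientation: [-2.937, -0.721, -0.81]
force: [2.4, 0.6, 0.2]
opening: 0.0252
gripper_force: 30.0
```

```bash
python3 -c "
from pg import *
s,T=st();print(np.round(T.T@s['force'],1),np.round(T.T@s['wrist_torque'],2))"
```

```text
t 9.75 pos [ 0.486  -0.0245  0.2722] xaz 29.47 z [ 0.483  0.129 -0.866] q [-15. -18. 126.  20.  47.  37.] F [2.4 0.6 0.2] op 0.025213336489373864 29.98485177755356
[2.2 0.5 1.1] [-0.02 -0.05  0.02]
```

Emit:
carry_out(
  newtons=30,
  targets=[
    {"hand": 15,"x": 0,"y": 0,"z": -0.0004,"ax": 0,"ay": 0,"az": -0.15},
    {"hand": 15,"x": 0,"y": 0,"z": -0.0009,"ax": 0,"ay": 0,"az": -0.3},
    {"hand": 15,"x": 0,"y": 0,"z": -0.0013,"ax": 0,"ay": 0,"az": -0.45},
    {"hand": 15,"x": 0,"y": 0,"z": -0.0017,"ax": 0,"ay": 0,"az": -0.6},
    {"hand": 15,"x": 0,"y": 0,"z": -0.0022,"ax": 0,"ay": 0,"az": -0.75},
    {"hand": 15,"x": 0,"y": 0,"z": -0.0026,"ax": 0,"ay": 0,"az": -0.9},
    {"hand": 15,"x": 0,"y": 0,"z": -0.003,"ax": 0,"ay": 0,"az": -1.05},
    {"hand": 15,"x": 0,"y": 0,"z": -0.0035,"ax": 0,"ay": 0,"az": -1.2},
  ],
)

```text
t: 10.75
tool_pos: [0.485, -0.0252, 0.2761]
orientation: [1.855, 2.077, 0.626]
force: [4.5, -0.6, 0.1]
opening: 0.0253
gripper_force: 30.0
```

```bash
python3 -c "
from pg import *
s,T=st();print(np.round(T.T@s['force'],1),np.round(T.T@s['wrist_torque'],2));print('turned',np.degrees(np.linalg.norm(R.from_matrix(Tg.T@T).as_rotvec())))"; python3 w.py w4 | grep -E "^t|green|red|knob"
```

```text
t 10.75 pos [ 0.485  -0.0252  0.2761] xaz 97.57 z [ 0.485  0.128 -0.865] q [-15. -18. 126.  20.  47. -31.] F [ 4.5 -0.6  0.1] op 0.025259008008700238 29.98452365398407
[-1.2  3.9  2. ] [-0.65 -0.38  0.02]
turned 81.48178833529603
t 10.75 pos [ 0.485  -0.0252  0.2761] xaz 97.57 z [ 0.485  0.128 -0.865] q [-15. -18. 126.  20.  47. -31.] F [ 4.5 -0.6  0.1] op 0.025259008008700238 29.98452365398407
knobtop 3338 [0.6517 0.0228 0.1885] ((657.0877685546875, 21.344379425048828), (34.13047409057617, 34.63432693481445), 13.964076042175293)
red 3108 [0.6286 0.1048 0.1295] az 109.8 tip [0.6294 0.1163 0.1509] az 107.0
```

View pics/w4.png

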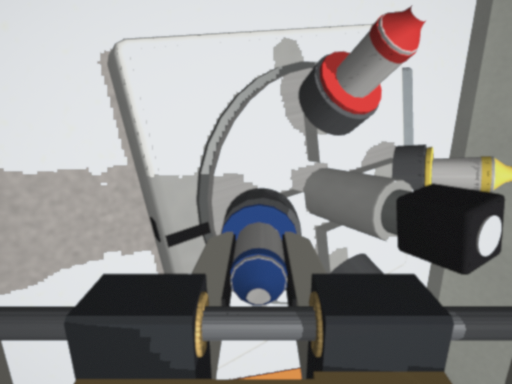

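The nozzle is gripped at (260,260) and turned about 81°. The mark is still under it at (185,235) and the turret is unmoved. I'll draw it out slowly.

Emit:
carry_out(
  newtons=30,
  targets=[
    {"hand": 15,"x": 0,"y": 0,"z": 0,"ax": 0,"ay": 0,"az": -0.01},
    {"hand": 15,"x": 0,"y": 0,"z": -0.001,"ax": 0,"ay": 0,"az": -0.01},
    {"hand": 15,"x": 0,"y": 0,"z": -0.0025,"ax": 0,"ay": 0,"az": -0.01},
    {"hand": 15,"x": 0,"y": 0,"z": -0.004,"ax": 0,"ay": 0,"az": -0.01},
    {"hand": 15,"x": 0,"y": 0,"z": -0.006,"ax": 0,"ay": 0,"az": -0.01},
    {"hand": 15,"x": 0,"y": 0,"z": -0.006,"ax": 0,"ay": 0,"az": -0.01},
  ],
)

```text
t: 11.55
tool_pos: [0.4819, -0.026, 0.2812]
orientation: [1.853, 2.079, 0.625]
force: [4.0, -2.1, 1.7]
opening: 0.0254
gripper_force: 30.0
```

```bash
python3 -c "
from pg import *
s,T=st();print(np.round(T.T@s['force'],1),np.round(T.T@s['wrist_torque'],2));print((T.T@(np.array(s['tool_pos'])-target((.0947,.1271),-.0001,.0))).round(4))"
```

```text
t 11.55 pos [ 0.4819 -0.026   0.2812] xaz 97.66 z [ 0.485  0.128 -0.865] q [-15. -19. 126.  20.  48. -31.] F [ 4.  -2.1  1.7] op 0.025364801798709983 29.989439249038696
[-2.5  4.1  0.2] [-0.79 -0.59 -0.05]
[-0.0004  0.0005 -0.0107]
```

Emit:
carry_out(
  newtons=30,
  targets=[
    {"hand": 15,"x": 0,"y": 0,"z": -0.004,"ax": 0,"ay": 0,"az": 0},
    {"hand": 15,"x": 0,"y": 0,"z": -0.008,"ax": 0,"ay": 0,"az": 0},
    {"hand": 15,"x": 0,"y": 0,"z": -0.012,"ax": 0,"ay": 0,"az": 0},
    {"hand": 15,"x": 0,"y": 0,"z": -0.017,"ax": 0,"ay": 0,"az": 0},
    {"hand": 15,"x": 0,"y": 0,"z": -0.023,"ax": 0,"ay": 0,"az": 0},
    {"hand": 15,"x": 0,"y": 0,"z": -0.031,"ax": 0,"ay": 0,"az": 0},
    {"hand": 15,"x": 0,"y": 0,"z": -0.045,"ax": 0,"ay": 0,"az": 0},
    {"hand": 15,"x": 0,"y": 0,"z": -0.06,"ax": 0,"ay": 0,"az": 0},
  ],
)

```text
t: 12.55
tool_pos: [0.4519, -0.0335, 0.3333]
orientation: [1.851, 2.083, 0.623]
force: [-0.1, 0.7, -0.6]
opening: 0.0254
gripper_force: 30.0
```

```bash
python3 w.py w5 | grep -E "^t|green|red|knob"; python3 - <<'E'
from pg import *
z=np.load("w5.npz");P,d,im=z["P"],z["d"],z["im"];s=read_state();T=R.from_rotvec(s["orientation"]).as_matrix()
L=(P-s["tool_pos"])@T;b=masks(im)["blue"]&(d>0)&(np.hypot(L[...,0],L[...,1])<.03)
print("blue z tool",b.sum(),np.percentile(L[b][:,2],[1,50,99]).round(4))
for n in ("scene","side"):
    im,d=read_camera(n);np.savez(n+"1.npz",im=im,d=d)
    p=camera_params(n);P=cloud(d,p);m=masks(im)["blue"]&(d>0)
    q=P[m&top(P,.06,.3,(.52,-.015),.09)];print(n,len(q),q.mean(0).round(4) if len(q) else "")
    cv2.imwrite(f"pics/{n}1.png",im)
a=cv2.imread("pics/side1.png")[130:320,160:420];cv2.imwrite("pics/side1c.png",cv2.resize(a,None,fx=2.5,fy=2.5))
E
```

```text
t 12.55 pos [ 0.4519 -0.0335  0.3333] xaz 97.85 z [ 0.483  0.129 -0.866] q [-17. -29. 127.  19.  57. -31.] F [-0.1  0.7 -0.6] op 0.025417677187942207 29.98509854078293
knobtop 1858 [0.6532 0.0223 0.1889] ((657.900634765625, 21.648210525512695), (34.94615936279297, 34.04689407348633), 15.384956359863281)
green 330 [ 0.6688 -0.0494  0.1139] az -81.5 tip [ 0.6709 -0.044   0.1165] az -79.1
red 1609 [0.6298 0.1037 0.128 ] az 109.3 tip [0.6304 0.1161 0.1511] az 106.5
blue z tool 2886 [0.1407 0.1527 0.1924]
scene 8 [ 0.5582 -0.0048  0.1803]
side 99 [ 0.5343 -0.0027  0.1917]
```

View pics/side1c.png

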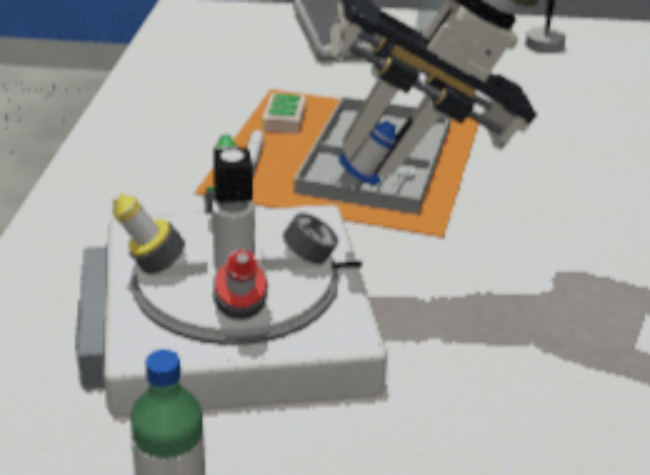

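The side picture shows the nozzle in the fingers at (375,150), the empty socket at (310,240) over the mark at (345,265), and the other parts unmoved. I'm going above the tray's empty half, upright.

```bash
python3 -c "
from pg import *
go([.533,-.372,.36],down(98))"
```

```text
t 12.7 pos [ 0.4525 -0.0337  0.3338] xaz 97.83 z [ 0.485  0.128 -0.865] q [-17. -29. 127.  19.  57. -31.] F [-0.3  0.4 -0.8] op 0.02524477280764662 29.985109269618988
move [-0.3434  0.0543 -0.0269] turn [ 0.5214 -0.0678 -0.0211]
```

Emit:
carry_out(
  newtons=30,
  targets=[
    {"hand": 15,"x": -0.01,"y": 0.0,"z": -0.025,"ax": 0.03,"ay": -0.004,"az": 0},
    {"hand": 15,"x": -0.04,"y": 0.005,"z": -0.04,"ax": 0.09,"ay": -0.01,"az": -0.004},
    {"hand": 15,"x": -0.085,"y": 0.012,"z": -0.045,"ax": 0.17,"ay": -0.02,"az": -0.008},
    {"hand": 15,"x": -0.13,"y": 0.02,"z": -0.045,"ax": 0.25,"ay": -0.03,"az": -0.012},
    {"hand": 15,"x": -0.175,"y": 0.028,"z": -0.04,"ax": 0.33,"ay": -0.04,"az": -0.014},
    {"hand": 15,"x": -0.22,"y": 0.036,"z": -0.035,"ax": 0.41,"ay": -0.05,"az": -0.018},
    {"hand": 15,"x": -0.265,"y": 0.043,"z": -0.03,"ax": 0.48,"ay": -0.062,"az": -0.02},
    {"hand": 15,"x": -0.305,"y": 0.05,"z": -0.027,"ax": 0.521,"ay": -0.068,"az": -0.021},
  ],
)

```text
t: 13.7
tool_pos: [0.5247, -0.3356, 0.3573]
orientation: [-2.058, -2.368, 0.004]
force: [0.5, -0.2, 0.0]
opening: 0.0254
gripper_force: 30.0
```

```bash
python3 -c "
from pg import *
go([.533,-.372,.29],down(98))"
```

```text
t 13.7 pos [ 0.5247 -0.3356  0.3573] xaz 98.01 z [-0.005  0.001 -1.   ] q [-37.  13.  85.  -0.  83. -45.] F [ 0.5 -0.2  0. ] op 0.025379385921473444 29.984900057315826
move [-0.0373  0.0034  0.0673] turn [-0.0047 -0.0018  0.0002]
```

Emit:
carry_out(
  newtons=30,
  targets=[
    {"hand": 15,"x": -0.02,"y": 0.002,"z": 0.02,"ax": -0.003,"ay": -0.001,"az": 0},
    {"hand": 15,"x": -0.035,"y": 0.003,"z": 0.045,"ax": -0.0045,"ay": -0.002,"az": 0},
    {"hand": 15,"x": -0.037,"y": 0.003,"z": 0.062,"ax": -0.0045,"ay": -0.002,"az": 0},
    {"hand": 15,"x": -0.037,"y": 0.003,"z": 0.067,"ax": -0.0045,"ay": -0.002,"az": 0},
    {"hand": 15,"x": -0.037,"y": 0.003,"z": 0.067,"ax": -0.0045,"ay": -0.002,"az": 0},
    {"hand": 15,"x": -0.037,"y": 0.003,"z": 0.067,"ax": -0.0045,"ay": -0.002,"az": 0},
  ],
)

```text
t: 14.45
tool_pos: [0.5326, -0.3701, 0.2931]
orientation: [2.057, 2.369, 0.002]
force: [0.1, 0.1, -0.9]
opening: 0.0256
gripper_force: 30.0
```

```bash
cat > tr.py <<'E'
from st import *
s,T=st();p=camera_params("wrist");im,d=read_camera("wrist");P=cloud(d,p);v=d>0
np.savez("w6.npz",im=im,d=d,P=P);cv2.imwrite("pics/w6.png",im)
L=(P-s["tool_pos"])@T;b=masks(im)["blue"]&v&(np.hypot(L[...,0],L[...,1])<.03)
for lo,hi in((.135,.16),(.183,.2)):
    q=L[b&(L[...,2]>lo)&(L[...,2]<hi)];print("blue",lo,len(q),q.mean(0).round(4),q.min(0).round(4),q.max(0).round(4))
for n in("scene","side"):
    im,d=read_camera(n);P=cloud(d,camera_params(n));c=np.array([.541,-.321])
    a=np.radians(-9.3);A=np.array([[np.cos(a),np.sin(a)],[-np.sin(a),np.cos(a)]])
    Q=(P[...,:2]-c)@A.T;M=(d>0)&(P[...,2]>.017)&(P[...,2]<.03)&(abs(Q[...,0])<.09)&(abs(Q[...,1])<.13)
    q=Q[M];print(n,M.sum(),np.percentile(q,[1,99],axis=0).round(3).tolist(),rect(P[M]))
    f=(d>0)&(abs(Q[...,0])<.05)&(abs(Q[...,1]+.05)<.04)&(P[...,2]<.015);print("floor z",np.median(P[f][:,2]) if f.any() else None,f.sum())
cv2.imwrite("pics/side2.png",cv2.resize(im[120:250,200:400],None,fx=3,fy=3))
E
python3 tr.py
```

```text
t 14.45 pos [ 0.5326 -0.3701  0.2931] xaz 98.05 z [ 0.004 -0.002 -1.   ] q [-39.  19.  84.   0.  77. -47.] F [ 0.1  0.1 -0.9] op 0.025580302841469952 29.984950125217438
blue 0.135 1721 [0.0068 0.     0.1466] [-0.0065 -0.0127  0.1379] [0.0147 0.0129 0.1573]
blue 0.183 1188 [1.600e-02 1.000e-04 1.894e-01] [ 0.0047 -0.0199  0.1843] [0.0242 0.0201 0.1913]
scene 406 [[-0.081, -0.119], [0.073, 0.111]] ((536.455078125, -324.892578125), (231.1703643798828, 158.1239471435547), 80.50883483886719)
floor z 0.0061078703789057 629
side 316 [[-0.075, -0.12], [0.075, 0.115]] ((540.266845703125, -323.1899719238281), (237.36843872070312, 150.40786743164062), 80.70813751220703)
floor z 0.003914892501120648 335
```

View pics/side2.png

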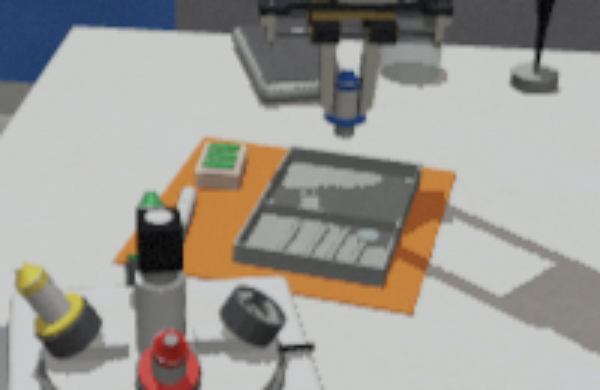

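The side picture shows the upright nozzle at (345,105) held above the tray's empty half, with the instruments in the near half. I'm descending now.

Emit:
carry_out(
  newtons=30,
  targets=[
    {"hand": 15,"x": -0.002,"y": 0,"z": 0.015,"ax": 0,"ay": 0,"az": 0},
    {"hand": 15,"x": -0.004,"y": 0,"z": 0.035,"ax": 0,"ay": 0,"az": 0},
    {"hand": 15,"x": -0.004,"y": 0,"z": 0.052,"ax": 0,"ay": 0,"az": 0},
    {"hand": 15,"x": -0.004,"y": 0,"z": 0.062,"ax": 0,"ay": 0,"az": 0},
    {"hand": 15,"x": -0.004,"y": 0,"z": 0.066,"ax": 0,"ay": 0,"az": 0},
    {"hand": 15,"x": -0.004,"y": 0,"z": 0.067,"ax": 0,"ay": 0,"az": 0},
    {"hand": 15,"x": -0.004,"y": 0,"z": 0.067,"ax": 0,"ay": 0,"az": 0},
    {"hand": 15,"x": -0.004,"y": 0,"z": 0.067,"ax": 0,"ay": 0,"az": 0},
  ],
)

```text
t: 15.6
tool_pos: [0.5331, -0.3745, 0.2254]
orientation: [2.058, 2.369, 0.002]
force: [-1.1, -0.2, -1.3]
opening: 0.0257
gripper_force: 30.0
```

```bash
python3 -c "
from pg import *
go([.532,-.374,.217],down(98))"
```

```text
t 15.6 pos [ 0.5331 -0.3745  0.2254] xaz 98.02 z [ 0.003 -0.001 -1.   ] q [-40.  23.  86.   0.  71. -48.] F [-1.1 -0.2 -1.3] op 0.0256560695502433 29.984888434410095
move [ 0.0006 -0.0011  0.0084] turn [0.0032 0.0018 0.0003]
```

Lowering slowly, 1 mm per row, and checking the force as I go.

Emit:
carry_out(
  newtons=30,
  targets=[
    {"hand": 15,"x": 0,"y": 0,"z": 0.002,"ax": 0.003,"ay": 0.002,"az": 0},
    {"hand": 15,"x": 0,"y": 0,"z": 0.004,"ax": 0.003,"ay": 0.002,"az": 0},
    {"hand": 15,"x": 0,"y": 0,"z": 0.005,"ax": 0.003,"ay": 0.002,"az": 0},
    {"hand": 15,"x": 0,"y": 0,"z": 0.006,"ax": 0.003,"ay": 0.002,"az": 0},
    {"hand": 15,"x": 0,"y": 0,"z": 0.007,"ax": 0.003,"ay": 0.002,"az": 0},
    {"hand": 15,"x": 0,"y": 0,"z": 0.007,"ax": 0.003,"ay": 0.002,"az": 0},
  ],
)

```text
t: 16.35
tool_pos: [0.5328, -0.3743, 0.2175]
orientation: [-2.06, -2.37, -0.0]
force: [-0.4, 0.0, -1.6]
opening: 0.0251
gripper_force: 30.0
```

Emit:
carry_out(
  newtons=30,
  targets=[
    {"hand": 15,"x": 0,"y": 0,"z": 0.0005,"ax": 0,"ay": 0,"az": 0},
    {"hand": 15,"x": 0,"y": 0,"z": 0.001,"ax": 0,"ay": 0,"az": 0},
    {"hand": 15,"x": 0,"y": 0,"z": 0.001,"ax": 0,"ay": 0,"az": 0},
  ],
)

```text
t: 16.73
tool_pos: [0.5329, -0.3743, 0.2167]
orientation: [-2.06, -2.37, -0.0]
force: [0.6, 0.7, -1.9]
opening: 0.0261
gripper_force: 30.0
```

Emit:
carry_out(
  newtons=30,
  targets=[
    {"hand": 15,"x": 0,"y": 0,"z": 0.0004,"ax": 0,"ay": 0,"az": 0},
    {"hand": 15,"x": 0,"y": 0,"z": 0.0008,"ax": 0,"ay": 0,"az": 0},
    {"hand": 15,"x": 0,"y": 0,"z": 0.001,"ax": 0,"ay": 0,"az": 0},
    {"hand": 15,"x": 0,"y": 0,"z": 0.001,"ax": 0,"ay": 0,"az": 0},
  ],
)

```text
t: 17.23
tool_pos: [0.533, -0.3744, 0.2165]
orientation: [-2.06, -2.371, -0.0]
force: [-2.2, 2.3, 5.7]
opening: 0.0254
gripper_force: 30.0
```

```bash
python3 -c "
from pg import *
s,T=st();print(s['wrist_torque'])"
```

```text
t 17.23 pos [ 0.533  -0.3744  0.2165] xaz 98.02 z [-0.001  0.001 -1.   ] q [-40.  24.  86.   0.  70. -48.] F [-2.2  2.3  5.7] op 0.02537457347803718 29.992195665836334
[ 0.3580912   0.49107216 -0.02833827]
```

Contact is at about 7 N, so it's standing on the floor. I ease off slightly, open, then retreat straight up.

Emit:
carry_out(
  newtons=10,
  targets=[
    {"hand": 15,"x": 0,"y": 0,"z": -0.0005,"ax": 0,"ay": 0,"az": 0},
    {"hand": 15,"x": 0,"y": 0,"z": -0.0005,"ax": 0,"ay": 0,"az": 0},
    {"hand": 33,"x": 0,"y": 0,"z": -0.0005,"ax": 0,"ay": 0,"az": 0},
    {"hand": 45,"x": 0,"y": 0,"z": -0.0005,"ax": 0,"ay": 0,"az": 0},
    {"hand": 60,"x": 0,"y": 0,"z": -0.0005,"ax": 0,"ay": 0,"az": 0},
    {"hand": 70,"x": 0,"y": 0,"z": -0.0005,"ax": 0,"ay": 0,"az": 0},
    {"hand": 70,"x": 0,"y": 0,"z": -0.0005,"ax": 0,"ay": 0,"az": 0},
    {"hand": 70,"x": 0,"y": 0,"z": -0.004,"ax": 0,"ay": 0,"az": 0},
  ],
)

```text
t: 18.23
tool_pos: [0.5327, -0.3742, 0.2194]
orientation: [-2.059, -2.37, -0.0]
force: [0.3, -0.1, 0.4]
opening: 0.0649
gripper_force: 0.0
```

Emit:
carry_out(
  targets=[
    {"hand": 70,"x": 0,"y": 0,"z": -0.01,"ax": 0,"ay": 0,"az": 0},
    {"hand": 70,"x": 0,"y": 0,"z": -0.03,"ax": 0,"ay": 0,"az": 0},
    {"hand": 70,"x": 0,"y": 0,"z": -0.06,"ax": 0,"ay": 0,"az": 0},
    {"hand": 70,"x": 0,"y": 0,"z": -0.1,"ax": 0,"ay": 0,"az": 0},
    {"hand": 70,"x": 0,"y": 0,"z": -0.13,"ax": 0,"ay": 0,"az": 0},
    {"hand": 70,"x": 0,"y": 0,"z": -0.15,"ax": 0,"ay": 0,"az": 0},
    {"hand": 70,"x": 0,"y": 0,"z": -0.15,"ax": 0,"ay": 0,"az": 0},
    {"hand": 70,"x": 0,"y": 0,"z": -0.15,"ax": 0,"ay": 0,"az": 0},
  ],
)

```text
t: 19.23
tool_pos: [0.5327, -0.3743, 0.3683]
orientation: [-2.059, -2.369, -0.0]
force: [-0.2, -0.8, -0.3]
opening: 0.0648
gripper_force: 0.0
```

```bash
python3 - <<'E'
from st import *
st();im,d=read_camera("side");P=cloud(d,camera_params("side"));m=masks(im)
q=P[m["blue"]&(d>0)&top(P,.01,.12,(.533,-.374),.08)]
print("blue",len(q),q.mean(0).round(3),q[:,2].min().round(3),q[:,2].max().round(3),"tip",q[q[:,2]>.065].mean(0).round(3),"flange",q[q[:,2]<.04].mean(0).round(3))
k=(d>0)&top(P,.183,.197,(.658,.023),.04);print(rect(P[k]))
cv2.imwrite("pics/end.png",cv2.resize(im[120:340,180:400],(600,600)))
E
```

```text
t 19.23 pos [ 0.5327 -0.3743  0.3683] xaz 98.01 z [-0.002  0.002 -1.   ] q [-40.  16.  79.   0.  85. -48.] F [-0.2 -0.8 -0.3] op 0.06479731705086912 0.0
blue 51 [ 0.532 -0.364  0.046] 0.023 0.078 tip [ 0.532 -0.365  0.071] flange [ 0.532 -0.365  0.025]
((658.838623046875, 23.753116607666016), (33.64558792114258, 33.3542366027832), 12.651061058044434)
```

View pics/end.png

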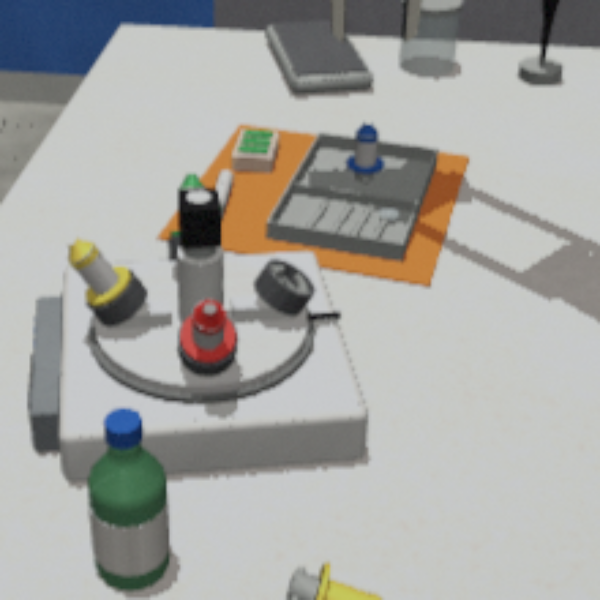

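The nozzle stands upright at (365,150) in the tray's empty half. The empty socket at (285,290) faces the mark, and everything else is in place. I'm handing the job in.

```bash
python3 -c "
from plant import robot
print(robot.close_job())"
```

```text
the job is handed in; nothing more can be done
None
```

I turned the turret so the blue nozzle pointed over the front mark, then unscrewed it, drew it out and stood it upright in the empty half of the tray; the job is handed in at about 19 s, with no verdict returned.

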